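Rotate three misplaced books between the section stands

TASK

Each of the three little books on the sorting table is standing in the wrong section stand. Park one of them in the empty grey stand to make room, then get every book into the stand of its own cover colour, standing upright on the stand's floor with the spine up, and let go of them; the grey stand ends up empty. Don't let a book fall over, and leave the date stamp, the tape roll and the pencil cup where they are.

Things in the scene. Friction and masses are not known exactly. Their poses are not given: they have to be found in the camera images.
- book_red: Small hardback book with red covers and red spine, cream pages, standing on its fore-edge with the spine up. 148 mm long (its x), 34 mm thick (its y), 105 mm tall (its z, up at the start); a plain rigid block, 0.25 to 0.5 kg. Loose. Origin: centre of its underside. At the start it stands centred to a few mm in a stand of another colour, lengthwise along it; no two books share a stand.
- book_blue: Small hardback book with blue covers and blue spine, cream pages, standing on its fore-edge with the spine up. 148 mm long (its x), 34 mm thick (its y), 105 mm tall (its z, up at the start); a plain rigid block, 0.25 to 0.5 kg. Loose. Origin: centre of its underside. At the start it stands centred to a few mm in a stand of another colour, lengthwise along it; no two books share a stand.
- book_yellow: Small hardback book with yellow covers and yellow spine, cream pages, standing on its fore-edge with the spine up. 148 mm long (its x), 34 mm thick (its y), 105 mm tall (its z, up at the start); a plain rigid block, 0.25 to 0.5 kg. Loose. Origin: centre of its underside. At the start it stands centred to a few mm in a stand of another colour, lengthwise along it; no two books share a stand.
- stand_red: Section stand, painted red all over, fixed to the table: an open-topped trough 190 mm long (its x), 80 mm wide (its y). Floor 6 mm above the origin; two long side cheeks 12 mm thick with tops at 51 mm, 56 mm apart inside; a low lip at each end, 10 mm thick, top at 18 mm, 170 mm apart inside. Holds one book lengthwise. Origin: centre of its underside, on the table top; z up.
- stand_blue: Section stand, painted blue all over, fixed to the table: an open-topped trough 190 mm long (its x), 80 mm wide (its y). Floor 6 mm above the origin; two long side cheeks 12 mm thick with tops at 51 mm, 56 mm apart inside; a low lip at each end, 10 mm thick, top at 18 mm, 170 mm apart inside. Holds one book lengthwise. Origin: centre of its underside, on the table top; z up.
- stand_yellow: Section stand, painted yellow all over, fixed to the table: an open-topped trough 190 mm long (its x), 80 mm wide (its y). Floor 6 mm above the origin; two long side cheeks 12 mm thick with tops at 51 mm, 56 mm apart inside; a low lip at each end, 10 mm thick, top at 18 mm, 170 mm apart inside. Holds one book lengthwise. Origin: centre of its underside, on the table top; z up.
- stand_grey: Empty spare stand, painted grey all over, fixed to the table: an open-topped trough 190 mm long (its x), 80 mm wide (its y). Floor 6 mm above the origin; two long side cheeks 12 mm thick with tops at 51 mm, 56 mm apart inside; a low lip at each end, 10 mm thick, top at 18 mm, 170 mm apart inside. Holds one book lengthwise. Origin: centre of its underside, on the table top; z up.
- date_stamp: Bystander: office date stamp: black block 50 x 32 x 22 mm with a turned wooden handle on top, 86 mm tall. Loose. Origin: centre of the underside.
- tape_roll: Bystander: brown roll of book tape lying flat, 84 mm outside diameter, 56 mm hole, 24 mm tall. Loose. Origin: centre of the underside.
- pencil_cup: Bystander: empty green plastic cup, 72 mm across the rim, 95 mm tall. Loose. Origin: centre of the underside.
Things that resemble listed ones, but are neither listed nor needed, are in the scene too. Leave any green look-alike of the book_blue alone.

How it is judged:
On the way:
1. one of the books is parked upright in the grey stand and released (((x of book_red in the frame of stand_grey between -0.015 and 0.015 m and y of book_red in the frame of stand_grey between -0.015 and 0.015 m and z of book_red in the frame of stand_grey between 0.002 and 0.012 m and angle between book_red's own z axis and vertical below 0.2 rad and angle between the x axis of book_red and the x axis of stand_grey, either way round below 0.25 rad and linear speed of book_red below 0.02 m/s and angular speed of book_red below 0.1 rad/s and contact force between the fingers and book_red below 0.2 N) or (x of book_blue in the frame of stand_grey between -0.015 and 0.015 m and y of book_blue in the frame of stand_grey between -0.015 and 0.015 m and z of book_blue in the frame of stand_grey between 0.002 and 0.012 m and angle between book_blue's own z axis and vertical below 0.2 rad and angle between the x axis of book_blue and the x axis of stand_grey, either way round below 0.25 rad and linear speed of book_blue below 0.02 m/s and angular speed of book_blue below 0.1 rad/s and contact force between the fingers and book_blue below 0.2 N) or (x of book_yellow in the frame of stand_grey between -0.015 and 0.015 m and y of book_yellow in the frame of stand_grey between -0.015 and 0.015 m and z of book_yellow in the frame of stand_grey between 0.002 and 0.012 m and angle between book_yellow's own z axis and vertical below 0.2 rad and angle between the x axis of book_yellow and the x axis of stand_grey, either way round below 0.25 rad and linear speed of book_yellow below 0.02 m/s and angular speed of book_yellow below 0.1 rad/s and contact force between the fingers and book_yellow below 0.2 N))), for 0.2 s.
At the end, for the whole second after the job is handed in: Each book stands in the stand of its own colour, grey empty: centre within 15 mm along and across, underside 2 to 12 mm above the stand's origin, spine up within 0.2 rad of upright, lengthwise within 0.25 rad, released, at rest (under 20 mm/s, 0.1 rad/s) (x of book_red in the frame of stand_red between -0.015 and 0.015 m and y of book_red in the frame of stand_red between -0.015 and 0.015 m and z of book_red in the frame of stand_red between 0.002 and 0.012 m and angle between each of book_red, book_blue, book_yellow's own z axis and vertical below 0.2 rad and angle between the x axis of book_red and the x axis of stand_red, either way round below 0.25 rad and linear speed of each of book_red, book_blue, book_yellow below 0.02 m/s and angular speed of each of book_red, book_blue, book_yellow below 0.1 rad/s and contact force between the fingers and book_red below 0.2 N and x of book_blue in the frame of stand_blue between -0.015 and 0.015 m and y of book_blue in the frame of stand_blue between -0.015 and 0.015 m and z of book_blue in the frame of stand_blue between 0.002 and 0.012 m and angle between the x axis of book_blue and the x axis of stand_blue, either way round below 0.25 rad and contact force between the fingers and book_blue below 0.2 N and x of book_yellow in the frame of stand_yellow between -0.015 and 0.015 m and y of book_yellow in the frame of stand_yellow between -0.015 and 0.015 m and z of book_yellow in the frame of stand_yellow between 0.002 and 0.012 m and angle between the x axis of book_yellow and the x axis of stand_yellow, either way round below 0.25 rad and contact force between the fingers and book_yellow below 0.2 N); the robot touches nothing.
It fails at once if the date stamp is moved more than 30 mm or knocked over (distance of date_stamp from where it was at the start of the episode above 0.03 m or angle between date_stamp's own z axis and vertical above 0.5 rad).
It fails at once if the tape roll is moved more than 30 mm or knocked over (distance of tape_roll from where it was at the start of the episode above 0.03 m or angle between tape_roll's own z axis and vertical above 0.5 rad).
It fails at once if the pencil cup is moved more than 30 mm or knocked over (distance of pencil_cup from where it was at the start of the episode above 0.03 m or angle between pencil_cup's own z axis and vertical above 0.5 rad).
It fails at once if a book falls over (angle between any of book_red, book_blue, book_yellow's own z axis and vertical above 1 rad).
It also fails if it takes over 123 s, if anything falls off the work surface, if the arm or the gripper's body presses on something with over 40 N, if the wrist force passes 120 N, or if a joint passes its speed limit or range.

ROBOT

A 7-joint arm with a two-finger parallel gripper is mounted at the origin on the work surface. World frame = base frame: x ahead of the robot, y to its left, z up, the work surface at z = 0. Lengths are in m, angles in rad, forces in N, time in s.
With the tool pointing down it reaches from about 0.4 to 0.925 m from the base axis. Payload 5.6 kg.
Tool frame: the origin (TCP) lies at the very end of the fingers, on their centre line; the grasp point (between the pads) lies 19 mm behind it; z points along the fingers, y is the line along which they close (so a half turn about z gives the same grasp; the last joint's range is limited). The gripper opens to 85 mm and grips with 20 to 120 N. Pads are 22 mm wide; open, the fingers measure 114 mm over their backs; the gripper's body (76 mm by 85 mm) begins 54 mm behind the grasp point. The pads swing forward as they close: fully open they stand 13 mm farther back than shut.
Start: joints at [1.14, 0.468, -0.012, 1.603, 0.006, 1.071, -0.056], TCP at [0.246, -0.602, 0.231] pointing down, gripper open.
Joint ranges: [-2.53, 2.53], [-0.31, 2.02], [-1.57, 1.55], [0.28, 2.44], [-1.29, 4.43], [0.15, 1.84], [-2.92, 2.92]. Speed limits (rad/s): [2.57, 2.57, 3.14, 3.14, 3.14, 3.14, 3.14].

INTERFACE

Orientations are given as a unit quaternion [x, y, z, w].
In Python, from workcell import robot gives the robot as it stands.
- The arm moves only by the tool jog_arm, never from a script. Its argument "increments" is a list of rows, each an object of numbers: "tx", "ty", "tz": the shift along the tool's x, y, z in m; "spin": the turn about the tool's z in rad. A call has 1 to 5 rows; each row is the pose to reach, as a shift and turn from the pose commanded when the call began, along the tool's axes at that moment; what a row does not reach only later rows make up. A row lasts 1/10 s, in which the tool goes at most 50 mm and 8.59 degrees, less where a joint would pass 70% of its speed; a pose out of reach is approached as far as the arm can. A call with a gripper value outside its range is refused whole. "hand" is the closure, from 0 (fully open) to 1 (shut), set as the call begins (left out, the last holds). The fingers move at their own pace and stop on an object; "force" is the grip in N (left out, the last holds). Time passes only in rows, so rows that repeat a pose let the fingers close. It gives the time, the measured TCP pose, the force, the opening and the grip force at its end, in the units of the state.
- robot.get_obs(): the state, without advancing time (a new reading comes with each control period).
- robot.get_image(name): name is "scene" or "side" or "wrist"; returns the picture (480x640x3 uint8, blue, green, red); there is no depth.
- robot.camera_info(name): a dict with "fx", "fy", "cx", "cy" (pixels), "xyz" and "rotation" of the camera in the world. Camera axes: x right, y up, looking along -z (the intrinsics and any distortion apply to the point x, -y, -z); pixel columns grow to the right and rows downward; lengths in m; the calibration is good to about 2 mm. A picture is of the moment at which its call begins: read the wrist's pose just before it. camera_info takes no time and is no camera call; for the wrist camera it gives the pose at the moment of the call.
- robot.job_done(): hands the job in; it is judged then, once.
The state is a dict: "time": time; "joint_positions": joint angles; "joint_vel": joint speeds; "joint_efforts": joint torques, N m; "position": TCP position; "tool_rot": TCP orientation; "contact_force": force on the tool from outside, world axes, zero at the start; "ft_torque": the same for the moment, N m; "opening": opening from 0.0 (shut) to 1.0 (fully open); "grasp_force": force on a finger pad.
Only numpy, scipy, OpenCV 4.12 (cv2) and the standard library are available. Lean on these libraries where they do the work, as an engineer would, in place of code of your own. Each camera call takes 0.05 s, during which the arm holds its last target. There are 200 camera calls.

## Working session

There is one attempt and no reset: what is moved stays moved. The work goes in short steps, Python scripts to look and compute and a tool call to move; the robot and the scene stay as the last step left them, time stands still between calls to the robot, and variables do not carry over. Pictures are saved under pics/ and viewed, at most 14 in all, crops included, and the job is handed in when it is done.

Besides the shell and the picture viewer there is one more tool, called after "Emit:" as name(argument=value, ...), one argument or row to a line, values as JSON. jog_arm: Moves the arm, as the interface text tells. Its arguments: {"type":"object","properties":{"increments":{"type":"array"},"hand":{"type":"number"},"force":{"type":"number"}},"required":["increments"]}

```bash
mkdir -p pics; cat > h.py <<'E'
import numpy as np, cv2
from workcell import robot
from scipy.spatial.transform import Rotation as R
def snap(n,f):
    im=robot.get_image(n); cv2.imwrite(f'pics/{f}.png',im); return im
def rotm(ci):
    r=np.array(ci['rotation'],float); return r if r.shape==(3,3) else R.from_quat(r).as_matrix()
def pix2w(ci,u,v,z):
    d=rotm(ci)@np.array([(u-ci['cx'])/ci['fx'],-(v-ci['cy'])/ci['fy'],-1]); p=np.array(ci['xyz'])
    return p+d*(z-p[2])/d[2]
def w2pix(ci,P):
    q=(np.atleast_2d(P)-np.array(ci['xyz']))@rotm(ci)
    return np.c_[ci['cx']+ci['fx']*q[:,0]/-q[:,2], ci['cy']+ci['fy']*q[:,1]/q[:,2]]
E
python3 - <<'E'
from h import *
o=robot.get_obs();print(o)
for n in('scene','side','wrist'):
    print(n,robot.camera_info(n)); snap(n,n+'0')
E
```

```text
{'time': 0.0, 'joint_positions': array([ 1.14003291,  0.46842508, -0.01162528,  1.60361108,  0.00604241,
        1.07145815, -0.0562868 ]), 'joint_vel': array([-0.00065166,  0.00036091,  0.00094273,  0.00078673, -0.0001176 ,
       -0.00066589, -0.00087069]), 'joint_efforts': array([ 5.62538389e-04, -5.32384336e+01,  2.14435696e-02, -2.51302117e+01,
        1.13778852e-02,  7.69514503e-03, -3.86211340e-06]), 'position': array([ 0.24549845, -0.60123755,  0.2303125 ]), 'tool_rot': array([ 9.81264322e-01,  1.92664109e-01, -2.55650132e-04, -8.98110478e-04]), 'contact_force': array([-0.39027228, -0.28781304,  0.23310949]), 'ft_torque': array([ 0.02555442, -0.01414719,  0.01199127]), 'grasp_force': 0.0, 'opening': 0.9990891195153717}
scene {'fx': 543.2682098516844, 'fy': 543.2682098516844, 'cx': 312.1804674109162, 'cy': 239.5160275041949, 'xyz': array([ 0.54800303, -0.92798779,  0.7826422 ]), 'rotation': array([0.43446692, 0.01663239, 0.00782416, 0.90050022])}
side {'fx': 623.7008257840109, 'fy': 623.7008257840109, 'cx': 317.49413238466514, 'cy': 220.53687285272045, 'xyz': array([0.24303676, 0.93833904, 0.94959409]), 'rotation': array([-0.05636072,  0.39383399,  0.91052532, -0.11252507])}
wrist {'fx': 399.58566273266655, 'fy': 399.58566273266655, 'cx': 316.2142541821445, 'cy': 232.70519674040926, 'xyz': array([ 0.31420259, -0.57224257,  0.37280847]), 'rotation': array([-0.12229129,  0.08356689, -0.55104326,  0.82122637])}
```

View pics/scene0.png

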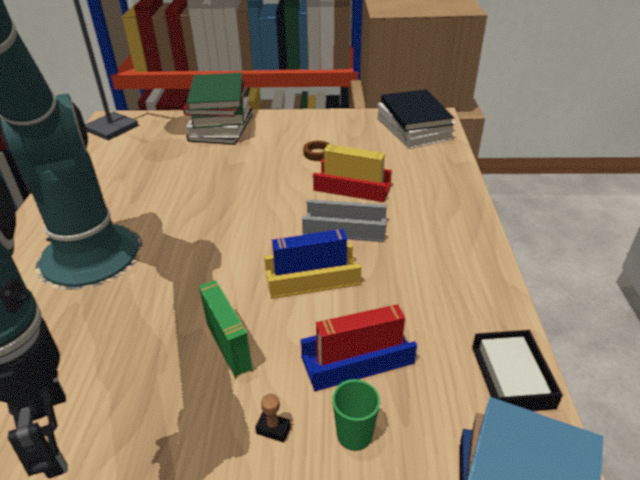

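View pics/side0.png

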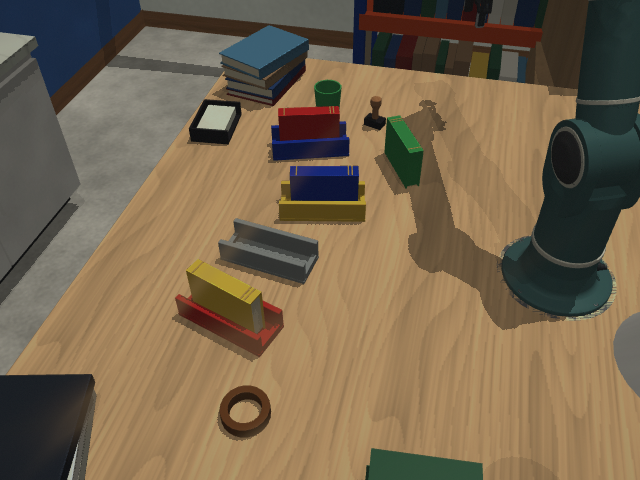

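The scene shows the yellow book in the red stand at (352,175), the empty grey stand at (345,220), the blue book in the yellow stand at (312,260), and the red book in the blue stand at (358,345).

Things that could be mistaken for the targets (scene pixels):
- the loose green book at (226,328), the look-alike to leave alone
- the big book piles at (535,445), (220,105) and (415,115)
- the shelf books

The bystanders are the stamp at (272,418), the cup at (355,413) and the tape roll at (318,150). The targets are the three small books in the stands. I'll fit a model to stand and book together.

```bash
cat > fit.py <<'E'
from h import *
from scipy.optimize import minimize
def box(x0,x1,y0,y1,z0,z1): return np.array([[x,y,z] for x in(x0,x1) for y in(y0,y1) for z in(z0,z1)])
STAND=[box(-.095,.095,-.04,.04,0,.006),box(-.095,.095,.028,.04,0,.051),box(-.095,.095,-.04,-.028,0,.051),box(.085,.095,-.04,.04,0,.018),box(-.095,-.085,-.04,.04,0,.018)]
BOOK=box(-.074,.074,-.017,.017,0.006,.111)
def place(b,p): c,s=np.cos(p[2]),np.sin(p[2]); return b@np.array([[c,s,0],[-s,c,0],[0,0,1]])+[p[0],p[1],0]
def render(ci,p,book,shape):
    im=np.zeros(shape,np.uint8); L=[(place(b,p),1) for b in STAND]
    if book: L.append((place(BOOK,[p[0]+p[3]*np.cos(p[2])-p[4]*np.sin(p[2]),p[1]+p[3]*np.sin(p[2])+p[4]*np.cos(p[2]),p[2]+p[5]]),2))
    c=np.array(ci['xyz'])[:2]
    # painter: sort by distance across stand
    n=np.array([-np.sin(p[2]),np.cos(p[2])]); far=lambda b:-abs((b[:,:2].mean(0)-c)@n)
    for b,l in L[:1]+sorted(L[1:],key=lambda t:far(t[0])):
        cv2.fillConvexPoly(im,cv2.convexHull(np.round(w2pix(ci,b)*16).astype(np.int32)),l,shift=4)
    return im
def label(im,col):
    h,s,v=[a.astype(int) for a in cv2.split(cv2.cvtColor(im,cv2.COLOR_BGR2HSV))]
    return {'red':((h<6)|(h>173))&(s>150)&(v>50),'blue':(h>112)&(h<130)&(s>120),'yellow':(h>21)&(h<32)&(s>140),'grey':(s<35)&(v>50)}[col]
def fit(views,p0,sc,bc,fixed=None):
    data=[]
    for ci,im in views:
        m=np.zeros(im.shape[:2],np.uint8); m[label(im,sc)]=1
        if bc: m[label(im,bc)]=2
        c=w2pix(ci,[[p0[0],p0[1],.05]])[0]; roi=np.zeros_like(m); cv2.circle(roi,tuple(int(a) for a in c),int(.13*ci['fx']/np.linalg.norm(np.array(ci['xyz'])-[p0[0],p0[1],.05])),1,-1)
        data.append((ci,m*roi,roi))
    n=6 if bc else 3
    S=np.array([.01,.01,.1,.005,.005,.05])[:n]; q0=np.array(list(p0)+[0,0,0])[:n]
    f=lambda q:sum(((render(ci,q0+q*S,bc,m.shape)*roi)!=m).sum() for ci,m,roi in data)
    q=np.zeros(n)
    for k in range(3): r=minimize(f,q,method='Nelder-Mead',options=dict(initial_simplex=np.vstack([q,q+np.eye(n)*(1.2-.4*k)]),maxiter=300)); q=r.x
    return q0+q*S,r.fun,sum((m>0).sum() for _,m,_ in data),data
E
cat > m.py <<'E'
from fit import *
V=[(robot.camera_info(n),cv2.imread(f'pics/{n}0.png')) for n in('scene','side')]
ci=V[0][0]; vis=[v[1].copy() for v in V]
for sc,bc,a,b in [('red','yellow',(315,178),(391,184)),('grey',None,(303,218),(386,223)),('yellow','blue',(267,268),(360,265)),('blue','red',(308,364),(415,346))]:
    A,B=pix2w(ci,*a,.051),pix2w(ci,*b,.051); d=B-A; y=np.arctan2(d[1],d[0]); c=(A+B)/2+.04*np.array([-np.sin(y),np.cos(y),0])
    p,e,N,data=fit(V,[c[0],c[1],y],sc,bc)
    print(sc,'len',np.linalg.norm(d).round(3),'init',c.round(3),y.round(2),'fit',p.round(4),e,N)
    for k,(cc,_) in enumerate(V):
        r=render(cc,p,bc,vis[k].shape[:2]); cs,_=cv2.findContours((r>0).astype(np.uint8),0,1); cv2.drawContours(vis[k],cs,-1,(255,0,255),1)
        cs,_=cv2.findContours((r==2).astype(np.uint8),0,1); cv2.drawContours(vis[k],cs,-1,(255,255,0),1)
cv2.imwrite('pics/fit.png',np.hstack([vis[0][130:400,250:430],vis[1][90:360,160:380]]).repeat(2,0).repeat(2,1))
E
python3 m.py
```

```text
red len 0.191 init [0.605 0.267 0.051] -0.15 fit [ 0.6029  0.267  -0.319   0.0018 -0.     -0.0109] 4792.0 4764
grey len 0.188 init [0.579 0.101 0.051] -0.1 fit [ 0.5786  0.0967 -0.1198] 1984.0 5504
yellow len 0.19 init [ 0.508 -0.056  0.051] 0.05 fit [ 0.5057 -0.0795  0.2    -0.0009 -0.0007  0.0549] 4350.0 6862
blue len 0.188 init [ 0.59  -0.285  0.051] 0.22 fit [ 0.5955 -0.2918  0.3396 -0.0015 -0.0078 -0.0061] 2771.0 9584
```

View pics/fit.png

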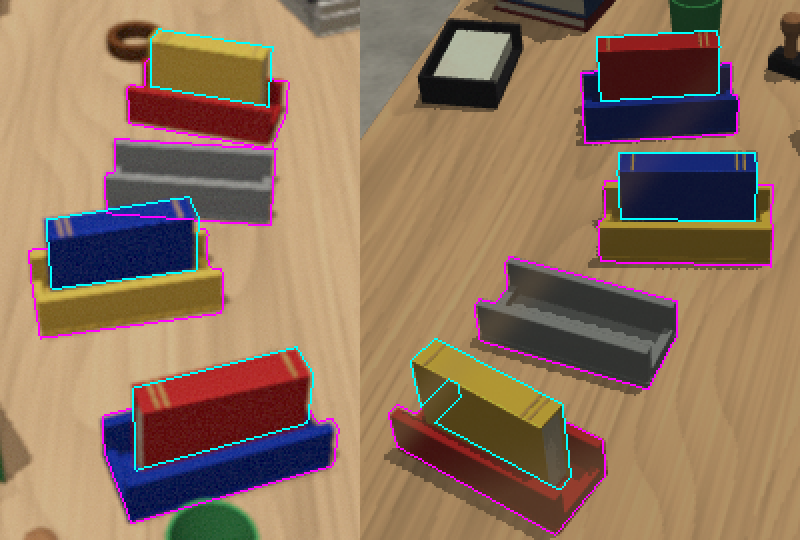

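The overlays sit on the stands and books in both views (yellow book in the red stand, blue in the yellow, red in the blue), and the cheek lengths come out at 188–191 mm against 190 mm. The green look-alike isn't involved. The yellow book goes to grey first. I'll write a helper that works out the jog increments.

```bash
cat > plan.py <<'E'
import sys; from h import *
x,y,z,yaw=map(float,sys.argv[1:5]); step=float(sys.argv[5]) if len(sys.argv)>5 else .045
o=robot.get_obs(); p=o['position']; M=R.from_quat(o['tool_rot']).as_matrix(); yc=np.arctan2(M[1,0],M[0,0])
dy=(yaw-yc+np.pi/2)%np.pi-np.pi/2 if len(sys.argv)<7 else yaw-yc
d=np.array([x,y,z])-p; n=int(np.ceil(max(np.linalg.norm(d)/step,abs(dy)/.14)/5-1e-6)) or 1
print('pos',p.round(4),'yaw',round(yc,3),'t',round(o['time'],2),'open',round(o['opening'],3),'tilt',M[2].round(4))
for k in range(n):
    c=yc+dy*k/n; t=np.array([[np.cos(c),np.sin(c)],[np.sin(c),-np.cos(c)]])@(d[:2]/n)
    print('tx %.4f ty %.4f tz %.4f spin %.3f'%(t[0],t[1],-d[2]/n,-dy/n))
E
python3 plan.py .6046 .2665 .22 -.33
```

```text
pos [ 0.2456 -0.6014  0.2306] yaw 0.388 t 0.15 open 1.002 tilt [-1.0e-04 -1.4e-03 -1.0e+00]
tx 0.1321 ty -0.1335 tz 0.0021 spin 0.144
tx 0.1116 ty -0.1511 tz 0.0021 spin 0.144
tx 0.0889 ty -0.1655 tz 0.0021 spin 0.144
tx 0.0643 ty -0.1765 tz 0.0021 spin 0.144
tx 0.0384 ty -0.1839 tz 0.0021 spin 0.144
```

Emit:
jog_arm(
  increments=[
    {"tx": 0.026,"ty": -0.027,"tz": 0,"spin": 0.03},
    {"tx": 0.053,"ty": -0.053,"tz": 0,"spin": 0.06},
    {"tx": 0.079,"ty": -0.08,"tz": 0.001,"spin": 0.09},
    {"tx": 0.106,"ty": -0.107,"tz": 0.002,"spin": 0.115},
    {"tx": 0.132,"ty": -0.133,"tz": 0.002,"spin": 0.144},
  ],
  hand=0,
  force=60,
)

```text
time: 0.65
position: [0.318, -0.4269, 0.229]
tool_rot: [0.993, 0.121, -0.0, -0.0]
contact_force: [1.0, 0.9, 0.4]
opening: 1.002
grasp_force: 0.0
```

Emit:
jog_arm(
  increments=[
    {"tx": 0.022,"ty": -0.03,"tz": 0,"spin": 0.03},
    {"tx": 0.045,"ty": -0.06,"tz": 0,"spin": 0.06},
    {"tx": 0.067,"ty": -0.091,"tz": 0.001,"spin": 0.09},
    {"tx": 0.09,"ty": -0.121,"tz": 0.002,"spin": 0.115},
    {"tx": 0.112,"ty": -0.151,"tz": 0.002,"spin": 0.144},
  ],
)

```text
time: 1.15
position: [0.3902, -0.2535, 0.2271]
tool_rot: [0.999, 0.049, -0.0, -0.0]
contact_force: [0.5, 0.0, 0.9]
opening: 1.0
grasp_force: 0.0
```

Emit:
jog_arm(
  increments=[
    {"tx": 0.018,"ty": -0.033,"tz": 0,"spin": 0.03},
    {"tx": 0.036,"ty": -0.066,"tz": 0,"spin": 0.06},
    {"tx": 0.053,"ty": -0.099,"tz": 0.001,"spin": 0.09},
    {"tx": 0.071,"ty": -0.132,"tz": 0.002,"spin": 0.115},
    {"tx": 0.089,"ty": -0.166,"tz": 0.002,"spin": 0.144},
  ],
)

```text
time: 1.65
position: [0.4621, -0.0798, 0.2252]
tool_rot: [1.0, -0.023, -0.0, 0.0]
contact_force: [0.1, -0.6, 0.3]
opening: 1.0
grasp_force: 0.0
```

Emit:
jog_arm(
  increments=[
    {"tx": 0.013,"ty": -0.035,"tz": 0,"spin": 0.03},
    {"tx": 0.026,"ty": -0.071,"tz": 0,"spin": 0.06},
    {"tx": 0.039,"ty": -0.106,"tz": 0.001,"spin": 0.09},
    {"tx": 0.051,"ty": -0.141,"tz": 0.002,"spin": 0.115},
    {"tx": 0.064,"ty": -0.177,"tz": 0.002,"spin": 0.144},
  ],
)

```text
time: 2.15
position: [0.5338, 0.094, 0.2229]
tool_rot: [0.996, -0.095, -0.0, 0.0]
contact_force: [0.5, -1.2, 0.1]
opening: 0.998
grasp_force: 0.0
```

```bash
python3 plan.py .6046 .2665 .22 -.33
```

```text
pos [0.5338 0.094  0.2229] yaw -0.19 t 2.15 open 0.998 tilt [-6.e-04  5.e-04 -1.e+00]
tx 0.0370 ty -0.1827 tz 0.0029 spin 0.140
```

Everything tracks well. I'll move over the book, settle, and check with the wrist camera.

Emit:
jog_arm(
  increments=[
    {"tx": 0.009,"ty": -0.046,"tz": 0,"spin": 0.05},
    {"tx": 0.018,"ty": -0.091,"tz": 0,"spin": 0.09},
    {"tx": 0.028,"ty": -0.137,"tz": 0.001,"spin": 0.12},
    {"tx": 0.037,"ty": -0.175,"tz": 0.002,"spin": 0.14},
    {"tx": 0.037,"ty": -0.1825,"tz": 0.003,"spin": 0.14},
  ],
)

```text
time: 2.65
position: [0.604, 0.2709, 0.2195]
tool_rot: [0.987, -0.161, -0.001, -0.001]
contact_force: [-0.3, 0.0, 0.4]
opening: 0.997
grasp_force: 0.0
```

Emit:
jog_arm(
  increments=[
    {"tx": 0},
    {"tx": 0},
  ],
)

```text
invalid input at $.increments[0]: expected keys tx, ty, tz, spin
```

```bash
cat > w.py <<'E'
import sys; from fit import *
# overlay expected stand/book on wrist: x y yaw f
a=list(map(float,sys.argv[2:]))
ci=robot.camera_info('wrist'); im=snap('wrist',sys.argv[1]); v=im.copy()
for b,col in [(place(BOOK,a[:3]),(255,255,0))]+[(place(s,a[3:6]),(255,0,255)) for s in STAND[1:3]]:
    q=w2pix(ci,b).astype(int)
    for i,j in [(1,3),(1,5),(3,7),(5,7)]: cv2.line(v,tuple(q[i]),tuple(q[j]),col,1)
cv2.imwrite(f'pics/{sys.argv[1]}.png',v)
E
python3 w.py w1 .6046 .2665 -.33 .6029 .267 -.319; python3 plan.py .6046 .2665 .062 -.33
```

```text
pos [0.6035 0.2695 0.2191] yaw -0.323 t 2.7 open 1.001 tilt [-0.0021 -0.0012 -1.    ]
tx 0.0020 ty 0.0025 tz 0.1571 spin 0.007
```

View pics/w1.png

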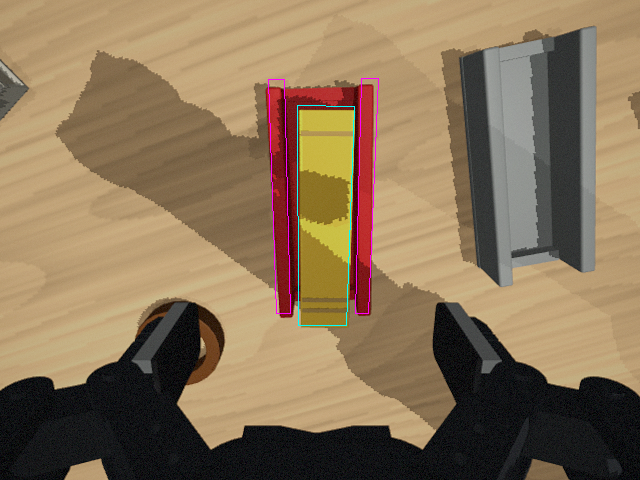

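The wrist view shows the book's spine (x 298–355, y 107–325) and the stand within about 2 mm of the fit. The tape roll at (180,340) is only 24 mm tall, so it stays below the fingers. Descend and grip.

Emit:
jog_arm(
  increments=[
    {"tx": 0.002,"ty": 0.002,"tz": 0.04,"spin": 0.007},
    {"tx": 0.002,"ty": 0.002,"tz": 0.08,"spin": 0.007},
    {"tx": 0.002,"ty": 0.002,"tz": 0.115,"spin": 0.007},
    {"tx": 0.002,"ty": 0.002,"tz": 0.14,"spin": 0.007},
    {"tx": 0.002,"ty": 0.002,"tz": 0.157,"spin": 0.007},
  ],
)

```text
time: 3.2
position: [0.6044, 0.2601, 0.061]
tool_rot: [0.986, -0.168, -0.001, 0.001]
contact_force: [-0.1, -0.3, 0.0]
opening: 0.999
grasp_force: 0.0
```

Emit:
jog_arm(
  increments=[
    {"tx": 0,"ty": 0,"tz": 0,"spin": 0},
    {"tx": 0,"ty": 0,"tz": 0,"spin": 0},
    {"tx": 0,"ty": 0,"tz": 0,"spin": 0},
  ],
)

```text
time: 3.5
position: [0.6067, 0.263, 0.0652]
tool_rot: [0.986, -0.167, 0.001, -0.001]
contact_force: [0.3, 0.3, 0.4]
opening: 1.001
grasp_force: 0.0
```

```bash
python3 plan.py .6046 .2665 .062 -.33
```

```text
pos [0.6067 0.263  0.0652] yaw -0.336 t 3.5 open 1.001 tilt [ 0.0022 -0.002  -1.    ]
tx -0.0031 ty -0.0026 tz 0.0032 spin -0.006
```

Emit:
jog_arm(
  increments=[
    {"tx": -0.0025,"ty": -0.0025,"tz": 0.002,"spin": -0.006},
    {"tx": -0.0025,"ty": -0.0025,"tz": 0.002,"spin": -0.006},
    {"tx": -0.0025,"ty": -0.0025,"tz": 0.002,"spin": -0.006},
  ],
)

```text
time: 3.8
position: [0.604, 0.2663, 0.0618]
tool_rot: [0.987, -0.164, 0.0, -0.0]
contact_force: [-0.4, -0.3, 0.5]
opening: 1.0
grasp_force: 0.0
```

Emit:
jog_arm(
  increments=[
    {"tx": 0,"ty": 0,"tz": 0,"spin": 0},
    {"tx": 0,"ty": 0,"tz": 0,"spin": 0},
    {"tx": 0,"ty": 0,"tz": 0,"spin": 0},
    {"tx": 0,"ty": 0,"tz": 0,"spin": 0},
    {"tx": 0,"ty": 0,"tz": 0,"spin": 0},
  ],
  hand=1,
  force=60,
)

```text
time: 4.3
position: [0.604, 0.2656, 0.0613]
tool_rot: [0.986, -0.164, -0.0, 0.0]
contact_force: [-0.8, -0.4, 1.2]
opening: 0.392
grasp_force: 60.3
```

Emit:
jog_arm(
  increments=[
    {"tx": 0,"ty": 0,"tz": 0,"spin": 0},
    {"tx": 0,"ty": 0,"tz": 0,"spin": 0},
    {"tx": 0,"ty": 0,"tz": 0,"spin": 0},
    {"tx": 0,"ty": 0,"tz": 0,"spin": 0},
    {"tx": 0,"ty": 0,"tz": 0,"spin": 0},
  ],
)

```text
time: 4.8
position: [0.604, 0.2657, 0.0613]
tool_rot: [0.986, -0.164, 0.0, 0.0]
contact_force: [-0.5, -1.8, 2.7]
opening: 0.388
grasp_force: 60.4
```

Emit:
jog_arm(
  increments=[
    {"tx": 0,"ty": 0,"tz": -0.015,"spin": 0},
    {"tx": 0,"ty": 0,"tz": -0.045,"spin": 0},
    {"tx": 0,"ty": 0,"tz": -0.08,"spin": 0},
    {"tx": 0,"ty": 0,"tz": -0.115,"spin": 0},
    {"tx": 0,"ty": 0,"tz": -0.14,"spin": 0},
  ],
)

```text
time: 5.3
position: [0.6041, 0.2667, 0.2041]
tool_rot: [0.987, -0.164, 0.001, -0.001]
contact_force: [1.1, 1.1, -4.0]
opening: 0.394
grasp_force: 60.3
```

Emit:
jog_arm(
  increments=[
    {"tx": 0,"ty": 0,"tz": 0,"spin": 0},
    {"tx": 0,"ty": 0,"tz": 0,"spin": 0},
  ],
)

```text
time: 5.5
position: [0.6034, 0.2658, 0.2007]
tool_rot: [0.986, -0.164, -0.0, 0.0]
contact_force: [-0.6, -1.1, -5.7]
opening: 0.39
grasp_force: 60.6
```

```bash
python3 plan.py .5786 .0967 .2 -.12 .035
```

```text
pos [0.6034 0.2658 0.2007] yaw -0.329 t 5.5 open 0.39 tilt [-4.e-04  4.e-04 -1.e+00]
tx 0.0312 ty 0.1680 tz 0.0007 spin -0.209
```

Emit:
jog_arm(
  increments=[
    {"tx": 0.003,"ty": 0.015,"tz": 0,"spin": -0.02},
    {"tx": 0.009,"ty": 0.05,"tz": 0,"spin": -0.06},
    {"tx": 0.016,"ty": 0.09,"tz": 0,"spin": -0.11},
    {"tx": 0.024,"ty": 0.13,"tz": 0,"spin": -0.16},
    {"tx": 0.031,"ty": 0.168,"tz": 0,"spin": -0.209},
  ],
)

```text
time: 6.0
position: [0.577, 0.0947, 0.1985]
tool_rot: [0.998, -0.059, -0.002, 0.001]
contact_force: [1.1, -1.0, -3.7]
opening: 0.387
grasp_force: 60.7
```

Emit:
jog_arm(
  increments=[
    {"tx": 0,"ty": 0,"tz": 0,"spin": 0},
    {"tx": 0,"ty": 0,"tz": 0,"spin": 0},
    {"tx": 0,"ty": 0,"tz": 0,"spin": 0},
    {"tx": 0,"ty": 0,"tz": 0,"spin": 0},
  ],
)

```text
time: 6.4
position: [0.5784, 0.0985, 0.2004]
tool_rot: [0.998, -0.059, -0.001, -0.0]
contact_force: [-0.2, -0.3, -3.7]
opening: 0.388
grasp_force: 61.2
```

```bash
python3 plan.py .5786 .0967 .0618 -.12 .05
```

```text
pos [0.5784 0.0985 0.2004] yaw -0.118 t 6.4 open 0.388 tilt [-1.5e-03 -4.0e-04 -1.0e+00]
tx 0.0004 ty 0.0018 tz 0.1386 spin 0.002
```

Emit:
jog_arm(
  increments=[
    {"tx": 0,"ty": 0.001,"tz": 0.035,"spin": 0},
    {"tx": 0,"ty": 0.001,"tz": 0.07,"spin": 0},
    {"tx": 0,"ty": 0.001,"tz": 0.1,"spin": 0},
    {"tx": 0,"ty": 0.001,"tz": 0.12,"spin": 0},
    {"tx": 0,"ty": 0.001,"tz": 0.13,"spin": 0},
  ],
)

```text
time: 6.9
position: [0.5773, 0.0969, 0.0688]
tool_rot: [0.998, -0.059, -0.002, 0.0]
contact_force: [-0.5, -0.1, -3.9]
opening: 0.392
grasp_force: 61.2
```

Emit:
jog_arm(
  increments=[
    {"tx": 0,"ty": 0,"tz": 0,"spin": 0},
    {"tx": 0,"ty": 0,"tz": 0.004,"spin": 0},
    {"tx": 0,"ty": 0,"tz": 0.008,"spin": 0},
    {"tx": 0,"ty": 0,"tz": 0.008,"spin": 0},
    {"tx": 0,"ty": 0,"tz": 0.008,"spin": 0},
  ],
)

```text
time: 7.4
position: [0.5792, 0.0958, 0.0638]
tool_rot: [0.998, -0.06, 0.0, -0.0]
contact_force: [-0.3, -0.0, -3.7]
opening: 0.39
grasp_force: 61.2
```

```bash
python3 plan.py .5786 .0967 .0613 -.12 .05
```

```text
pos [0.5792 0.0958 0.0638] yaw -0.12 t 7.4 open 0.39 tilt [ 9.e-04 -1.e-04 -1.e+00]
tx -0.0007 ty -0.0008 tz 0.0025 spin -0.000
```

Still about 2 mm above the floor. Lower, then release and rise.

Emit:
jog_arm(
  increments=[
    {"tx": 0,"ty": 0,"tz": 0.001,"spin": 0},
    {"tx": 0,"ty": 0,"tz": 0.002,"spin": 0},
    {"tx": 0,"ty": 0,"tz": 0.0025,"spin": 0},
    {"tx": 0,"ty": 0,"tz": 0.0025,"spin": 0},
  ],
)

```text
time: 7.8
position: [0.579, 0.0958, 0.0613]
tool_rot: [0.998, -0.06, 0.0, 0.0]
contact_force: [-0.1, -1.8, 1.2]
opening: 0.39
grasp_force: 61.8
```

Emit:
jog_arm(
  increments=[
    {"tx": 0,"ty": 0,"tz": 0,"spin": 0},
    {"tx": 0,"ty": 0,"tz": 0,"spin": 0},
    {"tx": 0,"ty": 0,"tz": 0,"spin": 0},
    {"tx": 0,"ty": 0,"tz": 0,"spin": 0},
    {"tx": 0,"ty": 0,"tz": 0,"spin": 0},
  ],
  hand=0,
)

```text
time: 8.3
position: [0.5789, 0.0959, 0.0608]
tool_rot: [0.998, -0.06, 0.0, -0.0]
contact_force: [-0.4, -0.6, 0.5]
opening: 0.999
grasp_force: 0.0
```

Emit:
jog_arm(
  increments=[
    {"tx": 0,"ty": 0,"tz": 0,"spin": 0},
    {"tx": 0,"ty": 0,"tz": 0,"spin": 0},
    {"tx": 0,"ty": 0,"tz": 0,"spin": 0},
    {"tx": 0,"ty": 0,"tz": 0,"spin": 0},
  ],
)

```text
time: 8.7
position: [0.5788, 0.0959, 0.0607]
tool_rot: [0.998, -0.06, -0.0, 0.0]
contact_force: [-0.2, 0.2, -0.4]
opening: 1.004
grasp_force: 0.0
```

Emit:
jog_arm(
  increments=[
    {"tx": 0,"ty": 0,"tz": -0.02,"spin": 0},
    {"tx": 0,"ty": 0,"tz": -0.06,"spin": 0},
    {"tx": 0,"ty": 0,"tz": -0.1,"spin": 0},
    {"tx": 0,"ty": 0,"tz": -0.14,"spin": 0},
    {"tx": 0,"ty": 0,"tz": -0.16,"spin": 0},
  ],
)

```text
time: 9.2
position: [0.5803, 0.0964, 0.2247]
tool_rot: [0.998, -0.06, 0.003, -0.001]
contact_force: [-0.2, -0.4, -0.2]
opening: 1.002
grasp_force: 0.0
```

```bash
python3 w.py w2 .5786 .0967 -.12 .5786 .0967 -.12; python3 plan.py .5982 -.3 .22 .3335
```

```text
pos [0.5815 0.0967 0.227 ] yaw -0.12 t 9.25 open 1.003 tilt [ 0.0087 -0.0022 -1.    ]
tx 0.0321 ty 0.1959 tz 0.0035 spin -0.227
tx -0.0128 ty 0.1981 tz 0.0035 spin -0.227
```

View pics/w2.png

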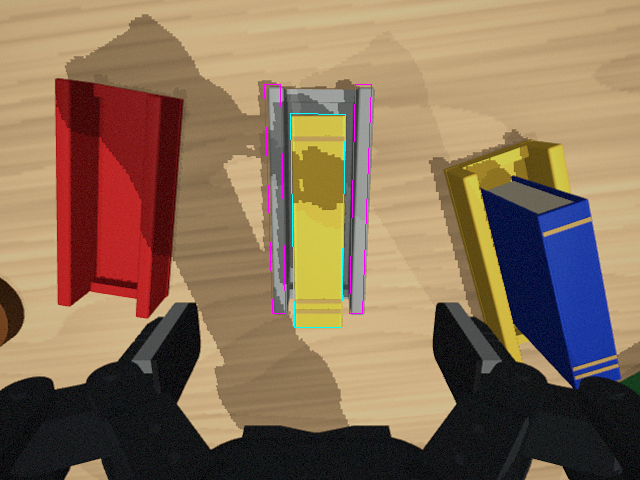

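The yellow book sits centred in grey, outline at (290–347, 113–327). Now the red book.

Emit:
jog_arm(
  increments=[
    {"tx": 0.006,"ty": 0.035,"tz": 0,"spin": -0.045},
    {"tx": 0.013,"ty": 0.075,"tz": 0,"spin": -0.09},
    {"tx": 0.019,"ty": 0.115,"tz": 0,"spin": -0.135},
    {"tx": 0.026,"ty": 0.155,"tz": 0,"spin": -0.18},
    {"tx": 0.031,"ty": 0.196,"tz": 0.003,"spin": -0.227},
  ],
)

```text
time: 9.75
position: [0.5862, -0.1039, 0.2179]
tool_rot: [0.999, 0.054, 0.0, 0.0]
contact_force: [0.8, -0.5, 0.0]
opening: 0.999
grasp_force: 0.0
```

Emit:
jog_arm(
  increments=[
    {"tx": -0.003,"ty": 0.04,"tz": 0,"spin": -0.045},
    {"tx": -0.006,"ty": 0.08,"tz": 0,"spin": -0.09},
    {"tx": -0.01,"ty": 0.12,"tz": 0,"spin": -0.135},
    {"tx": -0.014,"ty": 0.16,"tz": 0,"spin": -0.18},
    {"tx": -0.015,"ty": 0.198,"tz": 0.003,"spin": -0.227},
  ],
)

```text
time: 10.25
position: [0.5918, -0.3031, 0.2148]
tool_rot: [0.986, 0.167, -0.0, 0.0]
contact_force: [0.3, 0.2, 1.1]
opening: 1.001
grasp_force: 0.0
```

Emit:
jog_arm(
  increments=[
    {"tx": 0,"ty": 0,"tz": 0,"spin": 0},
    {"tx": 0,"ty": 0,"tz": 0,"spin": 0},
    {"tx": 0,"ty": 0,"tz": 0,"spin": 0},
    {"tx": 0,"ty": 0,"tz": 0,"spin": 0},
    {"tx": 0,"ty": 0,"tz": 0,"spin": 0},
  ],
)

```text
time: 10.75
position: [0.5927, -0.2994, 0.2151]
tool_rot: [0.986, 0.167, 0.0, -0.0]
contact_force: [0.9, -0.3, 0.4]
opening: 0.999
grasp_force: 0.0
```

```bash
python3 plan.py .5967 -.2997 .062 .3335; python3 w.py w3 .5967 -.2997 .3335 .5955 -.2918 .3396
```

```text
pos [ 0.5927 -0.2994  0.2151] yaw 0.336 t 10.75 open 0.999 tilt [ 3.e-04  0.e+00 -1.e+00]
tx 0.0037 ty 0.0016 tz 0.1531 spin 0.002
```

View pics/w3.png

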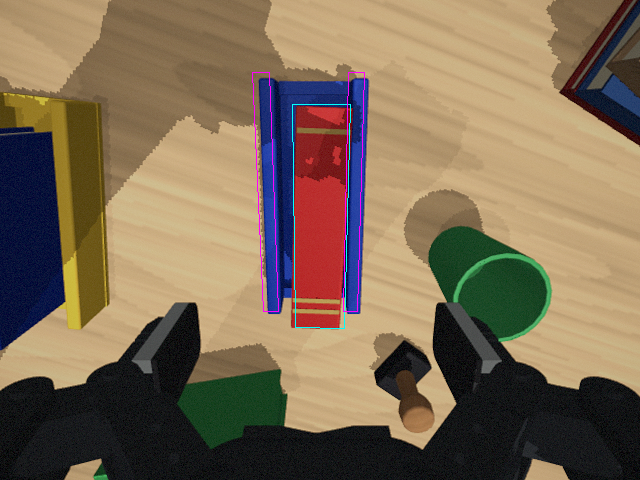

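The wrist view shows the red book (291–350, 105–328) off-centre in the blue stand as fitted. The cup (430–550, 228–340) and the stamp (400,385) are clear of the finger paths. Descend and grip.

Emit:
jog_arm(
  increments=[
    {"tx": 0.003,"ty": 0.001,"tz": 0.04,"spin": 0},
    {"tx": 0.003,"ty": 0.001,"tz": 0.08,"spin": 0},
    {"tx": 0.003,"ty": 0.001,"tz": 0.115,"spin": 0},
    {"tx": 0.003,"ty": 0.001,"tz": 0.14,"spin": 0},
    {"tx": 0.003,"ty": 0.001,"tz": 0.153,"spin": 0},
  ],
)

```text
time: 11.3
position: [0.5942, -0.2998, 0.0592]
tool_rot: [0.986, 0.166, -0.002, -0.001]
contact_force: [0.5, -0.7, 0.1]
opening: 1.003
grasp_force: 0.0
```

Emit:
jog_arm(
  increments=[
    {"tx": 0,"ty": 0,"tz": 0,"spin": 0},
    {"tx": 0,"ty": 0,"tz": 0,"spin": 0},
    {"tx": 0,"ty": 0,"tz": 0,"spin": 0},
    {"tx": 0,"ty": 0,"tz": 0,"spin": 0},
  ],
)

```text
time: 11.7
position: [0.5964, -0.3013, 0.0635]
tool_rot: [0.986, 0.166, 0.001, 0.001]
contact_force: [-0.7, -0.4, -0.6]
opening: 0.998
grasp_force: 0.0
```

Emit:
jog_arm(
  increments=[
    {"tx": 0,"ty": 0,"tz": 0,"spin": 0},
    {"tx": 0,"ty": 0,"tz": 0,"spin": 0},
    {"tx": 0,"ty": 0,"tz": 0,"spin": 0},
    {"tx": 0,"ty": 0,"tz": 0,"spin": 0},
    {"tx": 0,"ty": 0,"tz": 0,"spin": 0},
  ],
  hand=1,
)

```text
time: 12.2
position: [0.5956, -0.3009, 0.0621]
tool_rot: [0.986, 0.166, 0.0, 0.0]
contact_force: [-0.9, 0.6, 2.7]
opening: 0.394
grasp_force: 60.8
```

Emit:
jog_arm(
  increments=[
    {"tx": 0,"ty": 0,"tz": 0,"spin": 0},
    {"tx": 0,"ty": 0,"tz": 0,"spin": 0},
    {"tx": 0,"ty": 0,"tz": 0,"spin": 0},
  ],
)

```text
time: 12.5
position: [0.5956, -0.3008, 0.0621]
tool_rot: [0.986, 0.166, 0.0, 0.0]
contact_force: [-1.5, 0.9, 5.5]
opening: 0.392
grasp_force: 60.8
```

Emit:
jog_arm(
  increments=[
    {"tx": 0,"ty": 0,"tz": -0.015,"spin": 0},
    {"tx": 0,"ty": 0,"tz": -0.045,"spin": 0},
    {"tx": 0,"ty": 0,"tz": -0.08,"spin": 0},
    {"tx": 0,"ty": 0,"tz": -0.115,"spin": 0},
    {"tx": 0,"ty": 0,"tz": -0.145,"spin": 0},
  ],
)

```text
time: 13.0
position: [0.5953, -0.3009, 0.2089]
tool_rot: [0.986, 0.166, 0.0, 0.0]
contact_force: [0.7, 0.3, -2.0]
opening: 0.394
grasp_force: 60.0
```

Emit:
jog_arm(
  increments=[
    {"tx": 0,"ty": 0,"tz": 0,"spin": 0},
    {"tx": 0,"ty": 0,"tz": 0,"spin": 0},
    {"tx": 0,"ty": 0,"tz": 0,"spin": 0},
  ],
)

```text
time: 13.3
position: [0.5942, -0.3006, 0.2049]
tool_rot: [0.986, 0.166, -0.001, -0.001]
contact_force: [-0.1, -0.1, -2.5]
opening: 0.395
grasp_force: 60.2
```

```bash
python3 plan.py .6029 .267 .207 -.319 .039
```

```text
pos [ 0.5942 -0.3006  0.2049] yaw 0.334 t 13.3 open 0.395 tilt [-0.0026 -0.0022 -1.    ]
tx 0.0647 ty -0.1778 tz -0.0007 spin 0.218
tx 0.0248 ty -0.1876 tz -0.0007 spin 0.218
tx -0.0163 ty -0.1885 tz -0.0007 spin 0.218
```

Emit:
jog_arm(
  increments=[
    {"tx": 0.008,"ty": -0.02,"tz": 0,"spin": 0.03},
    {"tx": 0.022,"ty": -0.057,"tz": -0.001,"spin": 0.07},
    {"tx": 0.036,"ty": -0.097,"tz": -0.001,"spin": 0.12},
    {"tx": 0.05,"ty": -0.137,"tz": -0.001,"spin": 0.17},
    {"tx": 0.065,"ty": -0.178,"tz": -0.001,"spin": 0.218},
  ],
)

```text
time: 13.8
position: [0.5972, -0.11, 0.2058]
tool_rot: [0.998, 0.057, -0.002, -0.0]
contact_force: [1.3, 0.9, -1.6]
opening: 0.394
grasp_force: 60.0
```

Emit:
jog_arm(
  increments=[
    {"tx": 0.005,"ty": -0.037,"tz": 0,"spin": 0.045},
    {"tx": 0.01,"ty": -0.075,"tz": 0,"spin": 0.09},
    {"tx": 0.015,"ty": -0.113,"tz": 0,"spin": 0.13},
    {"tx": 0.02,"ty": -0.15,"tz": 0,"spin": 0.175},
    {"tx": 0.025,"ty": -0.188,"tz": 0,"spin": 0.218},
  ],
)

```text
time: 14.3
position: [0.6005, 0.0793, 0.2058]
tool_rot: [0.999, -0.052, -0.002, 0.0]
contact_force: [-0.5, 0.3, -2.5]
opening: 0.391
grasp_force: 60.0
```

Emit:
jog_arm(
  increments=[
    {"tx": -0.003,"ty": -0.04,"tz": 0,"spin": 0.045},
    {"tx": -0.007,"ty": -0.08,"tz": 0,"spin": 0.09},
    {"tx": -0.011,"ty": -0.12,"tz": 0,"spin": 0.13},
    {"tx": -0.015,"ty": -0.16,"tz": 0,"spin": 0.175},
    {"tx": -0.017,"ty": -0.1885,"tz": 0,"spin": 0.218},
  ],
)

```text
time: 14.8
position: [0.6021, 0.2707, 0.2055]
tool_rot: [0.987, -0.159, -0.002, 0.0]
contact_force: [-0.3, -0.4, -2.4]
opening: 0.396
grasp_force: 60.0
```

Emit:
jog_arm(
  increments=[
    {"tx": 0,"ty": 0,"tz": 0,"spin": 0},
    {"tx": 0,"ty": 0,"tz": 0,"spin": 0},
    {"tx": 0,"ty": 0,"tz": 0,"spin": 0},
    {"tx": 0,"ty": 0,"tz": 0,"spin": 0},
    {"tx": 0,"ty": 0,"tz": 0,"spin": 0},
  ],
)

```text
time: 15.3
position: [0.6043, 0.2661, 0.2076]
tool_rot: [0.987, -0.16, -0.0, 0.0]
contact_force: [-0.4, 0.1, -2.8]
opening: 0.389
grasp_force: 60.1
```

```bash
python3 plan.py .6029 .267 .062 -.319 .04
```

```text
pos [0.6043 0.2661 0.2076] yaw -0.322 t 15.3 open 0.389 tilt [-0.e+00  6.e-04 -1.e+00]
tx -0.0017 ty -0.0004 tz 0.1456 spin -0.003
```

Emit:
jog_arm(
  increments=[
    {"tx": -0.001,"ty": -0.001,"tz": 0.035,"spin": 0},
    {"tx": -0.001,"ty": -0.001,"tz": 0.07,"spin": 0},
    {"tx": -0.001,"ty": -0.001,"tz": 0.1,"spin": 0},
    {"tx": -0.001,"ty": -0.001,"tz": 0.125,"spin": 0},
    {"tx": -0.001,"ty": -0.001,"tz": 0.135,"spin": 0},
  ],
)

```text
time: 15.8
position: [0.602, 0.2671, 0.07]
tool_rot: [0.987, -0.16, -0.002, 0.001]
contact_force: [-0.6, -0.3, -3.2]
opening: 0.396
grasp_force: 60.1
```

Emit:
jog_arm(
  increments=[
    {"tx": 0,"ty": 0,"tz": 0,"spin": 0},
    {"tx": 0,"ty": 0,"tz": 0.004,"spin": 0},
    {"tx": 0,"ty": 0,"tz": 0.008,"spin": 0},
    {"tx": 0,"ty": 0,"tz": 0.008,"spin": 0},
    {"tx": 0,"ty": 0,"tz": 0.008,"spin": 0},
  ],
)

```text
time: 16.3
position: [0.6037, 0.2689, 0.0655]
tool_rot: [0.987, -0.159, 0.0, -0.0]
contact_force: [0.6, -0.0, -2.3]
opening: 0.392
grasp_force: 60.1
```

```bash
python3 plan.py .6029 .267 .062 -.319 .04
```

```text
pos [0.6037 0.2689 0.0655] yaw -0.32 t 16.3 open 0.392 tilt [ 8.e-04 -6.e-04 -1.e+00]
tx -0.0002 ty 0.0020 tz 0.0035 spin -0.001
```

Emit:
jog_arm(
  increments=[
    {"tx": 0,"ty": 0.001,"tz": 0.001,"spin": 0},
    {"tx": 0,"ty": 0.001,"tz": 0.002,"spin": 0},
    {"tx": 0,"ty": 0.001,"tz": 0.003,"spin": 0},
    {"tx": 0,"ty": 0.001,"tz": 0.0035,"spin": 0},
    {"tx": 0,"ty": 0.001,"tz": 0.0035,"spin": 0},
  ],
)

```text
time: 16.8
position: [0.6032, 0.2678, 0.0621]
tool_rot: [0.987, -0.159, 0.0, 0.0]
contact_force: [-1.8, -1.1, 5.2]
opening: 0.395
grasp_force: 61.1
```

Emit:
jog_arm(
  increments=[
    {"tx": 0,"ty": 0,"tz": 0,"spin": 0},
    {"tx": 0,"ty": 0,"tz": 0,"spin": 0},
    {"tx": 0,"ty": 0,"tz": 0,"spin": 0},
    {"tx": 0,"ty": 0,"tz": 0,"spin": 0},
    {"tx": 0,"ty": 0,"tz": 0,"spin": 0},
  ],
  hand=0,
)

```text
time: 17.3
position: [0.603, 0.2678, 0.0611]
tool_rot: [0.987, -0.159, -0.0, 0.0]
contact_force: [-0.0, 0.2, -0.8]
opening: 1.004
grasp_force: 0.0
```

Emit:
jog_arm(
  increments=[
    {"tx": 0,"ty": 0,"tz": 0,"spin": 0},
    {"tx": 0,"ty": 0,"tz": -0.03,"spin": 0},
    {"tx": 0,"ty": 0,"tz": -0.07,"spin": 0},
    {"tx": 0,"ty": 0,"tz": -0.12,"spin": 0},
    {"tx": 0,"ty": 0,"tz": -0.155,"spin": 0},
  ],
)

```text
time: 17.8
position: [0.6037, 0.2683, 0.2196]
tool_rot: [0.987, -0.159, 0.001, -0.001]
contact_force: [0.2, 0.4, -0.1]
opening: 0.999
grasp_force: 0.0
```

```bash
python3 plan.py .505 -.080 .215 .255 .045; python3 w.py w4 .6029 .267 -.319  .6029 .267 -.319
```

```text
pos [0.6037 0.2683 0.2196] yaw -0.32 t 17.8 open 0.999 tilt [ 0.0022 -0.0022 -1.    ]
tx 0.0080 ty 0.1809 tz 0.0023 spin -0.288
tx -0.0437 ty 0.1757 tz 0.0023 spin -0.288
```

View pics/w4.png

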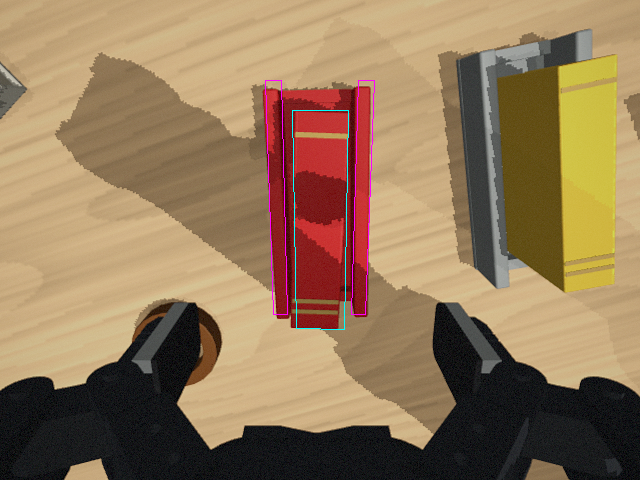

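The red book is centred in the red stand (291–350, 111–328). Next, the blue book in the yellow stand.

Emit:
jog_arm(
  increments=[
    {"tx": 0.002,"ty": 0.035,"tz": 0,"spin": -0.058},
    {"tx": 0.004,"ty": 0.07,"tz": 0,"spin": -0.115},
    {"tx": 0.005,"ty": 0.107,"tz": 0,"spin": -0.173},
    {"tx": 0.007,"ty": 0.144,"tz": 0,"spin": -0.23},
    {"tx": 0.008,"ty": 0.181,"tz": 0,"spin": -0.288},
  ],
)

```text
time: 18.35
position: [0.5531, 0.092, 0.2161]
tool_rot: [1.0, -0.015, 0.0, 0.0]
contact_force: [-0.1, -0.8, 0.3]
opening: 1.0
grasp_force: 0.0
```

Emit:
jog_arm(
  increments=[
    {"tx": -0.009,"ty": 0.037,"tz": 0,"spin": -0.058},
    {"tx": -0.018,"ty": 0.074,"tz": 0,"spin": -0.115},
    {"tx": -0.028,"ty": 0.111,"tz": 0,"spin": -0.173},
    {"tx": -0.037,"ty": 0.148,"tz": 0,"spin": -0.23},
    {"tx": -0.044,"ty": 0.176,"tz": 0,"spin": -0.288},
  ],
)

```text
time: 18.85
position: [0.503, -0.0835, 0.2161]
tool_rot: [0.992, 0.128, -0.0, 0.0]
contact_force: [0.3, -0.7, 0.3]
opening: 0.998
grasp_force: 0.0
```

Emit:
jog_arm(
  increments=[
    {"tx": 0,"ty": 0,"tz": 0,"spin": 0},
    {"tx": 0,"ty": 0,"tz": 0,"spin": 0},
    {"tx": 0,"ty": 0,"tz": 0,"spin": 0},
    {"tx": 0,"ty": 0,"tz": 0,"spin": 0},
    {"tx": 0,"ty": 0,"tz": 0,"spin": 0},
  ],
)

```text
time: 19.35
position: [0.5043, -0.0798, 0.2162]
tool_rot: [0.992, 0.128, 0.0, -0.0]
contact_force: [-0.2, 0.8, -0.7]
opening: 0.999
grasp_force: 0.0
```

```bash
python3 plan.py .505 -.0804 .062 .255; python3 w.py w5 .505 -.0804 .255 .5057 -.0795 .2
```

```text
pos [ 0.5043 -0.0798  0.2162] yaw 0.258 t 19.35 open 0.999 tilt [ 1.e-04 -2.e-04 -1.e+00]
tx 0.0005 ty 0.0007 tz 0.1542 spin 0.003
```

View pics/w5.png

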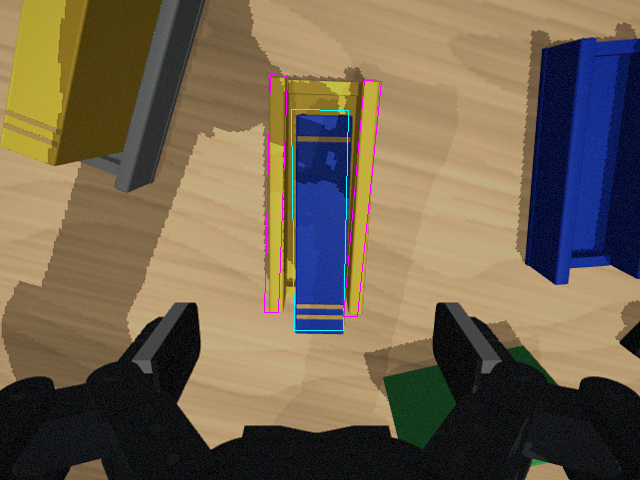

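The blue book (296–352, 112–333) is as fitted, with yaw about 0.015 rad lower. The green look-alike (385–560, 345–470) is clear of the fingers. Descend and grip.

Emit:
jog_arm(
  increments=[
    {"tx": 0,"ty": 0.001,"tz": 0.04,"spin": 0.015},
    {"tx": 0,"ty": 0.001,"tz": 0.08,"spin": 0.015},
    {"tx": 0,"ty": 0.001,"tz": 0.115,"spin": 0.015},
    {"tx": 0,"ty": 0.001,"tz": 0.14,"spin": 0.015},
    {"tx": 0,"ty": 0.001,"tz": 0.154,"spin": 0.015},
  ],
)

```text
time: 19.9
position: [0.5031, -0.0814, 0.0601]
tool_rot: [0.993, 0.12, -0.002, -0.001]
contact_force: [0.9, -0.4, 0.6]
opening: 1.004
grasp_force: 0.0
```

Emit:
jog_arm(
  increments=[
    {"tx": 0,"ty": 0,"tz": 0,"spin": 0},
    {"tx": 0,"ty": 0,"tz": 0,"spin": 0},
    {"tx": 0,"ty": 0,"tz": 0,"spin": 0},
    {"tx": 0,"ty": 0,"tz": 0,"spin": 0},
  ],
)

```text
time: 20.3
position: [0.5052, -0.0822, 0.0636]
tool_rot: [0.993, 0.12, 0.001, 0.0]
contact_force: [0.2, -0.1, 0.4]
opening: 1.003
grasp_force: 0.0
```

Emit:
jog_arm(
  increments=[
    {"tx": 0,"ty": 0,"tz": 0,"spin": 0},
    {"tx": 0,"ty": 0,"tz": 0,"spin": 0},
    {"tx": 0,"ty": 0,"tz": 0,"spin": 0},
    {"tx": 0,"ty": 0,"tz": 0,"spin": 0},
    {"tx": 0,"ty": 0,"tz": 0,"spin": 0},
  ],
  hand=1,
)

```text
time: 20.8
position: [0.5045, -0.0822, 0.0626]
tool_rot: [0.993, 0.12, 0.0, 0.0]
contact_force: [-0.5, -1.0, 3.9]
opening: 0.391
grasp_force: 59.6
```

Emit:
jog_arm(
  increments=[
    {"tx": 0,"ty": 0,"tz": 0,"spin": 0},
    {"tx": 0,"ty": 0,"tz": 0,"spin": 0},
    {"tx": 0,"ty": 0,"tz": 0,"spin": 0},
  ],
)

```text
time: 21.1
position: [0.5044, -0.0822, 0.0625]
tool_rot: [0.993, 0.12, 0.0, 0.0]
contact_force: [-0.3, -1.3, 5.6]
opening: 0.395
grasp_force: 59.7
```

Emit:
jog_arm(
  increments=[
    {"tx": 0,"ty": 0,"tz": -0.015,"spin": 0},
    {"tx": 0,"ty": 0,"tz": -0.045,"spin": 0},
    {"tx": 0,"ty": 0,"tz": -0.08,"spin": 0},
    {"tx": 0,"ty": 0,"tz": -0.115,"spin": 0},
    {"tx": 0,"ty": 0,"tz": -0.145,"spin": 0},
  ],
)

```text
time: 21.6
position: [0.5035, -0.0816, 0.2078]
tool_rot: [0.993, 0.12, -0.001, -0.0]
contact_force: [-0.1, 0.1, -4.7]
opening: 0.389
grasp_force: 60.7
```

Emit:
jog_arm(
  increments=[
    {"tx": 0,"ty": 0,"tz": 0,"spin": 0},
    {"tx": 0,"ty": 0,"tz": 0,"spin": 0},
    {"tx": 0,"ty": 0,"tz": 0,"spin": 0},
  ],
)

```text
time: 21.9
position: [0.5026, -0.0819, 0.205]
tool_rot: [0.993, 0.12, -0.002, -0.001]
contact_force: [0.6, -0.4, -4.6]
opening: 0.392
grasp_force: 60.8
```

```bash
python3 plan.py .5955 -.2918 .207 .335 .025
```

```text
pos [ 0.5026 -0.0819  0.205 ] yaw 0.241 t 21.9 open 0.392 tilt [-0.004  -0.0017 -1.    ]
tx 0.0201 ty 0.1130 tz -0.0010 spin -0.047
tx 0.0147 ty 0.1138 tz -0.0010 spin -0.047
```

Emit:
jog_arm(
  increments=[
    {"tx": 0.003,"ty": 0.015,"tz": 0,"spin": -0.01},
    {"tx": 0.007,"ty": 0.037,"tz": 0,"spin": -0.02},
    {"tx": 0.011,"ty": 0.062,"tz": 0,"spin": -0.03},
    {"tx": 0.016,"ty": 0.088,"tz": 0,"spin": -0.04},
    {"tx": 0.02,"ty": 0.114,"tz": 0,"spin": -0.047},
  ],
)

```text
time: 22.4
position: [0.5501, -0.1884, 0.2046]
tool_rot: [0.99, 0.144, -0.002, -0.001]
contact_force: [-0.8, -0.1, -4.9]
opening: 0.396
grasp_force: 60.8
```

Emit:
jog_arm(
  increments=[
    {"tx": 0.003,"ty": 0.026,"tz": 0,"spin": -0.01},
    {"tx": 0.006,"ty": 0.052,"tz": 0,"spin": -0.02},
    {"tx": 0.009,"ty": 0.078,"tz": 0,"spin": -0.03},
    {"tx": 0.012,"ty": 0.1,"tz": 0,"spin": -0.04},
    {"tx": 0.0145,"ty": 0.114,"tz": 0,"spin": -0.045},
  ],
)

```text
time: 22.9
position: [0.596, -0.2949, 0.2038]
tool_rot: [0.986, 0.165, -0.002, -0.001]
contact_force: [0.7, -0.3, -5.7]
opening: 0.395
grasp_force: 60.5
```

Emit:
jog_arm(
  increments=[
    {"tx": 0,"ty": 0,"tz": 0,"spin": 0},
    {"tx": 0,"ty": 0,"tz": 0,"spin": 0},
    {"tx": 0,"ty": 0,"tz": 0,"spin": 0},
    {"tx": 0,"ty": 0,"tz": 0,"spin": 0},
    {"tx": 0,"ty": 0,"tz": 0,"spin": 0},
  ],
)

```text
time: 23.4
position: [0.5971, -0.2923, 0.2073]
tool_rot: [0.986, 0.166, -0.0, -0.0]
contact_force: [-0.2, -0.2, -5.2]
opening: 0.387
grasp_force: 60.7
```

```bash
python3 plan.py .5957 -.293 .0625 .333 .04
```

```text
pos [ 0.5971 -0.2923  0.2073] yaw 0.334 t 23.4 open 0.387 tilt [-1.e-04 -1.e-04 -1.e+00]
tx -0.0015 ty 0.0002 tz 0.1448 spin 0.001
```

Emit:
jog_arm(
  increments=[
    {"tx": -0.001,"ty": 0,"tz": 0.035,"spin": 0},
    {"tx": -0.001,"ty": 0,"tz": 0.07,"spin": 0},
    {"tx": -0.001,"ty": 0,"tz": 0.1,"spin": 0},
    {"tx": -0.001,"ty": 0,"tz": 0.125,"spin": 0},
    {"tx": -0.001,"ty": 0,"tz": 0.135,"spin": 0},
  ],
)

```text
time: 23.9
position: [0.5944, -0.2925, 0.0695]
tool_rot: [0.986, 0.166, -0.002, -0.001]
contact_force: [0.0, 0.6, -4.2]
opening: 0.388
grasp_force: 60.6
```

Emit:
jog_arm(
  increments=[
    {"tx": 0,"ty": 0,"tz": 0,"spin": 0},
    {"tx": 0,"ty": 0,"tz": 0.004,"spin": 0},
    {"tx": 0,"ty": 0,"tz": 0.008,"spin": 0},
    {"tx": 0,"ty": 0,"tz": 0.008,"spin": 0},
    {"tx": 0,"ty": 0,"tz": 0.008,"spin": 0},
  ],
)

```text
time: 24.4
position: [0.5965, -0.2936, 0.065]
tool_rot: [0.986, 0.166, 0.0, 0.0]
contact_force: [0.1, 0.1, -4.6]
opening: 0.388
grasp_force: 60.7
```

```bash
python3 plan.py .5957 -.293 .0625 .333 .04
```

```text
pos [ 0.5965 -0.2936  0.065 ] yaw 0.333 t 24.4 open 0.388 tilt [ 6.e-04  8.e-04 -1.e+00]
tx -0.0005 ty -0.0009 tz 0.0025 spin -0.000
```

Emit:
jog_arm(
  increments=[
    {"tx": 0,"ty": 0,"tz": 0.001,"spin": 0},
    {"tx": 0,"ty": 0,"tz": 0.002,"spin": 0},
    {"tx": 0,"ty": 0,"tz": 0.0025,"spin": 0},
    {"tx": 0,"ty": 0,"tz": 0.0025,"spin": 0},
    {"tx": 0,"ty": 0,"tz": 0.0025,"spin": 0},
  ],
)

```text
time: 24.9
position: [0.5964, -0.2936, 0.0626]
tool_rot: [0.986, 0.166, 0.0, 0.0]
contact_force: [-2.6, 1.0, 4.6]
opening: 0.39
grasp_force: 61.7
```

Emit:
jog_arm(
  increments=[
    {"tx": 0,"ty": 0,"tz": 0,"spin": 0},
    {"tx": 0,"ty": 0,"tz": 0,"spin": 0},
    {"tx": 0,"ty": 0,"tz": 0,"spin": 0},
    {"tx": 0,"ty": 0,"tz": 0,"spin": 0},
    {"tx": 0,"ty": 0,"tz": 0,"spin": 0},
  ],
  hand=0,
)

```text
time: 25.4
position: [0.5962, -0.2934, 0.0617]
tool_rot: [0.986, 0.166, 0.0, -0.0]
contact_force: [-0.3, -0.6, 0.1]
opening: 0.997
grasp_force: 0.0
```

Emit:
jog_arm(
  increments=[
    {"tx": 0,"ty": 0,"tz": 0,"spin": 0},
    {"tx": 0,"ty": 0,"tz": -0.03,"spin": 0},
    {"tx": 0,"ty": 0,"tz": -0.07,"spin": 0},
    {"tx": 0,"ty": 0,"tz": -0.12,"spin": 0},
    {"tx": 0,"ty": 0,"tz": -0.155,"spin": 0},
  ],
)

```text
time: 25.9
position: [0.597, -0.2936, 0.2202]
tool_rot: [0.986, 0.166, 0.001, 0.001]
contact_force: [1.1, 0.1, 0.5]
opening: 1.002
grasp_force: 0.0
```

```bash
python3 plan.py .5786 .0967 .215 -.12 .045; python3 w.py w6 .5957 -.293 .333 .5957 -.293 .333
```

```text
pos [ 0.597  -0.2936  0.2202] yaw 0.333 t 25.9 open 1.002 tilt [ 0.0024  0.0022 -1.    ]
tx 0.0550 ty -0.1875 tz 0.0026 spin 0.226
tx 0.0116 ty -0.1950 tz 0.0026 spin 0.226
```

View pics/w6.png

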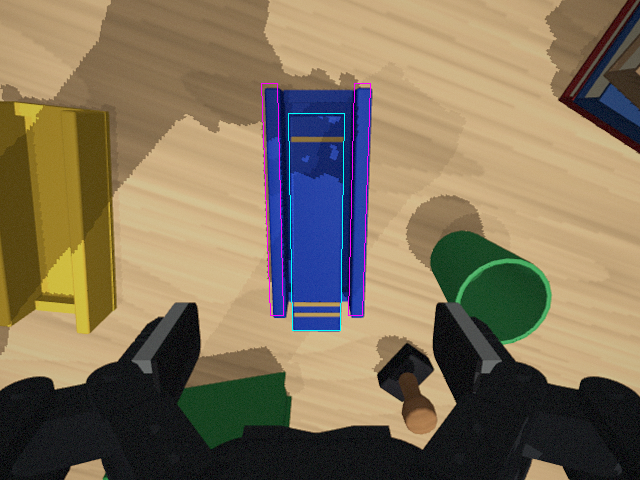

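The blue book is centred in the blue stand (289–345, 114–331), and the cup and stamp are undisturbed. Now the yellow book from grey to yellow.

Emit:
jog_arm(
  increments=[
    {"tx": 0.01,"ty": -0.035,"tz": 0,"spin": 0.045},
    {"tx": 0.022,"ty": -0.073,"tz": 0,"spin": 0.09},
    {"tx": 0.033,"ty": -0.111,"tz": 0,"spin": 0.135},
    {"tx": 0.044,"ty": -0.149,"tz": 0,"spin": 0.18},
    {"tx": 0.055,"ty": -0.187,"tz": 0.003,"spin": 0.226},
  ],
)

```text
time: 26.45
position: [0.587, -0.0972, 0.214]
tool_rot: [0.999, 0.052, 0.0, 0.0]
contact_force: [0.6, 1.3, -0.4]
opening: 1.0
grasp_force: 0.0
```

Emit:
jog_arm(
  increments=[
    {"tx": 0.002,"ty": -0.04,"tz": 0,"spin": 0.045},
    {"tx": 0.004,"ty": -0.08,"tz": 0,"spin": 0.09},
    {"tx": 0.007,"ty": -0.12,"tz": 0,"spin": 0.135},
    {"tx": 0.01,"ty": -0.16,"tz": 0,"spin": 0.18},
    {"tx": 0.012,"ty": -0.195,"tz": 0.003,"spin": 0.226},
  ],
)

```text
time: 26.95
position: [0.5781, 0.0989, 0.211]
tool_rot: [0.998, -0.06, 0.0, -0.0]
contact_force: [1.1, -0.4, -0.2]
opening: 1.002
grasp_force: 0.0
```

Emit:
jog_arm(
  increments=[
    {"tx": 0,"ty": 0,"tz": 0,"spin": 0},
    {"tx": 0,"ty": 0,"tz": 0,"spin": 0},
    {"tx": 0,"ty": 0,"tz": 0,"spin": 0},
    {"tx": 0,"ty": 0,"tz": 0,"spin": 0},
    {"tx": 0,"ty": 0,"tz": 0,"spin": 0},
  ],
)

```text
time: 27.45
position: [0.5784, 0.095, 0.2107]
tool_rot: [0.998, -0.061, 0.0, 0.0]
contact_force: [-0.2, -0.0, 0.9]
opening: 1.0
grasp_force: 0.0
```

```bash
python3 plan.py .5789 .0959 .0615 -.12
```

```text
pos [0.5784 0.095  0.2107] yaw -0.121 t 27.45 open 1.0 tilt [ 1.e-04  4.e-04 -1.e+00]
tx 0.0003 ty -0.0009 tz 0.1492 spin -0.001
```

Emit:
jog_arm(
  increments=[
    {"tx": 0,"ty": -0.001,"tz": 0.04,"spin": 0},
    {"tx": 0,"ty": -0.001,"tz": 0.08,"spin": 0},
    {"tx": 0,"ty": -0.001,"tz": 0.115,"spin": 0},
    {"tx": 0,"ty": -0.001,"tz": 0.138,"spin": 0},
    {"tx": 0,"ty": -0.001,"tz": 0.149,"spin": 0},
  ],
)

```text
time: 27.95
position: [0.577, 0.0963, 0.0593]
tool_rot: [0.998, -0.06, -0.002, 0.001]
contact_force: [-0.6, 0.1, -0.6]
opening: 0.999
grasp_force: 0.0
```

Emit:
jog_arm(
  increments=[
    {"tx": 0,"ty": 0,"tz": 0,"spin": 0},
    {"tx": 0,"ty": 0,"tz": 0,"spin": 0},
    {"tx": 0,"ty": 0,"tz": 0,"spin": 0},
    {"tx": 0,"ty": 0,"tz": 0,"spin": 0},
  ],
)

```text
time: 28.35
position: [0.5793, 0.0976, 0.0632]
tool_rot: [0.998, -0.06, 0.001, -0.0]
contact_force: [0.2, 0.4, 0.6]
opening: 1.004
grasp_force: 0.0
```

Emit:
jog_arm(
  increments=[
    {"tx": 0,"ty": 0,"tz": 0,"spin": 0},
    {"tx": 0,"ty": 0,"tz": 0,"spin": 0},
    {"tx": 0,"ty": 0,"tz": 0,"spin": 0},
    {"tx": 0,"ty": 0,"tz": 0,"spin": 0},
    {"tx": 0,"ty": 0,"tz": 0,"spin": 0},
  ],
  hand=1,
)

```text
time: 28.85
position: [0.5784, 0.0971, 0.062]
tool_rot: [0.998, -0.06, -0.0, 0.0]
contact_force: [-1.4, -1.9, 3.4]
opening: 0.392
grasp_force: 59.3
```

Emit:
jog_arm(
  increments=[
    {"tx": 0,"ty": 0,"tz": 0,"spin": 0},
    {"tx": 0,"ty": 0,"tz": 0,"spin": 0},
    {"tx": 0,"ty": 0,"tz": 0,"spin": 0},
  ],
)

```text
time: 29.15
position: [0.5784, 0.0971, 0.062]
tool_rot: [0.998, -0.06, 0.0, 0.0]
contact_force: [-1.1, -2.2, 5.8]
opening: 0.389
grasp_force: 59.6
```

Emit:
jog_arm(
  increments=[
    {"tx": 0,"ty": 0,"tz": -0.015,"spin": 0},
    {"tx": 0,"ty": 0,"tz": -0.045,"spin": 0},
    {"tx": 0,"ty": 0,"tz": -0.08,"spin": 0},
    {"tx": 0,"ty": 0,"tz": -0.115,"spin": 0},
    {"tx": 0,"ty": 0,"tz": -0.145,"spin": 0},
  ],
)

```text
time: 29.65
position: [0.578, 0.098, 0.2086]
tool_rot: [0.998, -0.059, 0.0, -0.0]
contact_force: [0.8, 0.0, -4.1]
opening: 0.392
grasp_force: 60.0
```

Emit:
jog_arm(
  increments=[
    {"tx": 0,"ty": 0,"tz": 0,"spin": 0},
    {"tx": 0,"ty": 0,"tz": 0,"spin": 0},
    {"tx": 0,"ty": 0,"tz": 0,"spin": 0},
  ],
)

```text
time: 29.95
position: [0.5769, 0.0972, 0.2047]
tool_rot: [0.998, -0.06, -0.002, 0.0]
contact_force: [-0.1, -0.4, -5.0]
opening: 0.395
grasp_force: 60.2
```

```bash
python3 plan.py .5057 -.0805 .207 .205 .04
```

```text
pos [0.5769 0.0972 0.2047] yaw -0.119 t 29.95 open 0.395 tilt [-0.0036  0.001  -1.    ]
tx -0.0496 ty 0.1849 tz -0.0023 spin -0.324
```

Emit:
jog_arm(
  increments=[
    {"tx": -0.005,"ty": 0.02,"tz": 0,"spin": -0.04},
    {"tx": -0.017,"ty": 0.062,"tz": 0,"spin": -0.11},
    {"tx": -0.028,"ty": 0.105,"tz": 0,"spin": -0.19},
    {"tx": -0.039,"ty": 0.147,"tz": 0,"spin": -0.26},
    {"tx": -0.05,"ty": 0.184,"tz": -0.001,"spin": -0.324},
  ],
)

```text
time: 30.45
position: [0.5045, -0.0812, 0.2056]
tool_rot: [0.995, 0.103, -0.002, -0.0]
contact_force: [0.6, -0.4, -4.8]
opening: 0.395
grasp_force: 60.3
```

Emit:
jog_arm(
  increments=[
    {"tx": 0,"ty": 0,"tz": 0,"spin": 0},
    {"tx": 0,"ty": 0,"tz": 0,"spin": 0},
    {"tx": 0,"ty": 0,"tz": 0,"spin": 0},
    {"tx": 0,"ty": 0,"tz": 0,"spin": 0},
    {"tx": 0,"ty": 0,"tz": 0,"spin": 0},
  ],
)

```text
time: 30.95
position: [0.507, -0.078, 0.2074]
tool_rot: [0.995, 0.103, -0.0, -0.0]
contact_force: [-0.7, 0.2, -4.2]
opening: 0.398
grasp_force: 60.8
```

```bash
python3 plan.py .5057 -.0805 .0625 .205 .04
```

```text
pos [ 0.507  -0.078   0.2074] yaw 0.207 t 30.95 open 0.398 tilt [-4.e-04 -6.e-04 -1.e+00]
tx -0.0018 ty 0.0021 tz 0.1449 spin 0.002
```

Emit:
jog_arm(
  increments=[
    {"tx": -0.001,"ty": 0.001,"tz": 0.035,"spin": 0},
    {"tx": -0.001,"ty": 0.001,"tz": 0.07,"spin": 0},
    {"tx": -0.001,"ty": 0.001,"tz": 0.1,"spin": 0},
    {"tx": -0.001,"ty": 0.001,"tz": 0.125,"spin": 0},
    {"tx": -0.001,"ty": 0.001,"tz": 0.135,"spin": 0},
  ],
)

```text
time: 31.45
position: [0.5047, -0.0796, 0.0704]
tool_rot: [0.995, 0.103, -0.002, -0.001]
contact_force: [-0.7, 0.8, -4.8]
opening: 0.39
grasp_force: 60.6
```

Emit:
jog_arm(
  increments=[
    {"tx": 0,"ty": 0,"tz": 0,"spin": 0},
    {"tx": 0,"ty": 0,"tz": 0.004,"spin": 0},
    {"tx": 0,"ty": 0,"tz": 0.008,"spin": 0},
    {"tx": 0,"ty": 0,"tz": 0.008,"spin": 0},
    {"tx": 0,"ty": 0,"tz": 0.008,"spin": 0},
  ],
)

```text
time: 31.95
position: [0.5064, -0.0806, 0.0653]
tool_rot: [0.995, 0.102, 0.0, 0.0]
contact_force: [0.1, -0.9, -4.2]
opening: 0.392
grasp_force: 60.7
```

```bash
python3 plan.py .5057 -.0805 .062 .205 .04
```

```text
pos [ 0.5064 -0.0806  0.0653] yaw 0.205 t 31.95 open 0.392 tilt [ 9.e-04  5.e-04 -1.e+00]
tx -0.0006 ty -0.0003 tz 0.0033 spin -0.000
```

Emit:
jog_arm(
  increments=[
    {"tx": 0,"ty": 0,"tz": 0.001,"spin": 0},
    {"tx": 0,"ty": 0,"tz": 0.002,"spin": 0},
    {"tx": 0,"ty": 0,"tz": 0.003,"spin": 0},
    {"tx": 0,"ty": 0,"tz": 0.003,"spin": 0},
    {"tx": 0,"ty": 0,"tz": 0.003,"spin": 0},
  ],
)

```text
time: 32.45
position: [0.5061, -0.0806, 0.062]
tool_rot: [0.995, 0.102, 0.0, 0.0]
contact_force: [-0.1, -0.1, -0.3]
opening: 0.396
grasp_force: 61.0
```

Emit:
jog_arm(
  increments=[
    {"tx": 0,"ty": 0,"tz": 0,"spin": 0},
    {"tx": 0,"ty": 0,"tz": 0,"spin": 0},
    {"tx": 0,"ty": 0,"tz": 0,"spin": 0},
    {"tx": 0,"ty": 0,"tz": 0,"spin": 0},
    {"tx": 0,"ty": 0,"tz": 0,"spin": 0},
  ],
  hand=0,
)

```text
time: 32.95
position: [0.5061, -0.0805, 0.0618]
tool_rot: [0.995, 0.102, 0.0, 0.0]
contact_force: [0.2, -0.4, -0.3]
opening: 1.001
grasp_force: 0.0
```

Emit:
jog_arm(
  increments=[
    {"tx": 0,"ty": 0,"tz": 0,"spin": 0},
    {"tx": 0,"ty": 0,"tz": -0.03,"spin": 0},
    {"tx": 0,"ty": 0,"tz": -0.07,"spin": 0},
    {"tx": 0,"ty": 0,"tz": -0.12,"spin": 0},
    {"tx": 0,"ty": 0,"tz": -0.165,"spin": 0},
  ],
)

```text
time: 33.45
position: [0.5059, -0.0803, 0.2288]
tool_rot: [0.995, 0.102, 0.0, -0.0]
contact_force: [0.6, -0.6, 0.6]
opening: 1.0
grasp_force: 0.0
```

Emit:
jog_arm(
  increments=[
    {"tx": 0,"ty": 0,"tz": 0,"spin": 0},
    {"tx": 0,"ty": 0,"tz": 0,"spin": 0},
    {"tx": 0,"ty": 0,"tz": 0,"spin": 0},
    {"tx": 0,"ty": 0,"tz": 0,"spin": 0},
    {"tx": 0,"ty": 0,"tz": 0,"spin": 0},
  ],
)

```text
time: 33.95
position: [0.5054, -0.0804, 0.2254]
tool_rot: [0.995, 0.102, -0.001, -0.0]
contact_force: [-0.1, 0.3, -0.1]
opening: 1.002
grasp_force: 0.0
```

```bash
python3 w.py w7 .5057 -.0805 .205 .5057 -.0795 .2; python3 -c "
from h import *
a=snap('side','s7');b=cv2.imread('pics/w7.png')
cv2.imwrite('pics/end.png',cv2.resize(np.hstack([a,b]),(800,300)))"
```

```text
(no output)
```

View pics/end.png

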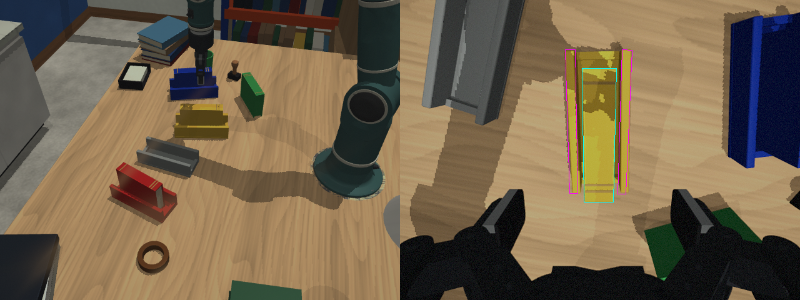

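All three books stand in their own stands: red at (146,185), yellow at (201,120) and blue at (193,82) in the left panel. Grey (168,157) is empty and the bystanders haven't moved. Handing in.

```bash
python3 -c "
from workcell import robot
print(robot.job_done())"
```

```text
the job is handed in; nothing more can be done
None
```

I handed the job in after about 34 s of robot time: in the last pictures the red, blue and yellow books stand upright and released in their own stands, the grey stand is empty, and the stamp, tape roll and cup are where they were; the judge returned no verdict.

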